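# Shim the rocking check-in terminal

## Task

The check-in terminal on the registration desk rocks because its front foot on the wedge's side is too short to reach the table. With the fingertips, push the orange wedge along the table, thin end first, under that foot until it is snug and the terminal no longer rocks, without jacking the terminal out of level or shoving it along. Then press down firmly for a moment on the card pad right above that foot to check that the corner no longer gives, and take the hand away; pick nothing up and leave everything else where it is.

Things in the scene. Friction and masses are not known exactly. Their poses are not given: they have to be found in the camera images.
- terminal: White and black terminal, 330 mm wide (y), 300 deep (x), 270 high, 3.2 to 4.1 kg, loose. Origin on the table plane under its middle; x to its front (visitor side, away from the robot). Housing starts 18 mm up; side walls at y = +-165; front deck x = 30 to 150, 68 down to 45 mm high, then the screen. Domed feet at x = +-115, y = +-130; the one at (115, 130) is short: 4 N on that corner rocks it
- short_foot_bottom (a point): Lowest point of the short foot: a black rubber dome of 9 mm radius (stem 22 mm across), 35 mm in from the terminal's side wall. While the terminal stands level it hangs about 4 to 8 mm above the table, different each time
- card_pad_top (a point): Middle of the top face of the card pad, a flat white plate 66 x 62 x 4 mm with a blue wave mark, fixed on the terminal's deck above the short foot, about 58 mm above the table, sloping 11 degrees down to the front
- wedge: Orange wedge, 70 g: 130 mm long (x), 44 wide (y), 20 thick at the heel, 2 at the tip. Origin mid underside; x to the thin tip (tip x = 65, upright heel face x = -65 mm). Starts beside the terminal, tip 50 to 100 mm from the short foot, pointing roughly at it. Slides freely; under the foot the push climbs steeply: 5 to 8 N leaves it snug and it stays; over 12 N may shove or lift the terminal
- sanitiser: Clear pump bottle, 62 mm across, 171 mm high; origin under its middle; leave alone
- pen_cup: Dark steel cup with three pens, 76 mm across, 100 mm high (pens to 145 mm); origin under its middle; leave alone
- badge_box: Grey box of badge cards, 70 x 100 x 63 mm; origin under its middle; leave alone
- stapler: Dark red stapler, 135 x 36 x 54 mm, long along its x; origin under its middle; leave alone
- mouse: Black computer mouse, 100 x 58 x 36 mm, long along its x; origin under its middle; leave alone
- pen: Blue pen lying on the table, 140 x 9 mm, long along its x; origin under its middle; leave alone
Mind the look-alikes: they are no part of the job. Several things look just like the wedge: the one meant starts farthest to the robot's right.

How it is judged:
On the way, in this order (a step that is already met when the one before it is completed fails the run):
1. the wedge has been pushed under the short foot and carries it (contact force between wedge and terminal above 1.5 N and x of short_foot_bottom in the frame of wedge between -0.03 and 0.06 m and y of short_foot_bottom in the frame of wedge between -0.022 and 0.022 m and angle between terminal's own z axis and vertical below 0.01 rad), for 0.2 s.
2. the card pad is pressed by the fingers and the corner does not give (contact force between the fingers and card_pad above 4 N and contact force between wedge and terminal above 3 N and angle between terminal's own z axis and vertical below 0.012 rad), for 0.2 s.
At the end, for the whole second after the job is handed in: The wedge lies with its ramp under the short foot and carries at least 1 N of the terminal; the terminal is level within 0.010 rad, within 10 mm of where it stood, and both are at rest (contact force between wedge and terminal above 1 N and x of short_foot_bottom in the frame of wedge between -0.03 and 0.06 m and y of short_foot_bottom in the frame of wedge between -0.022 and 0.022 m and angle between terminal's own z axis and vertical below 0.01 rad and distance of terminal from where it was at the start of the episode below 0.01 m and linear speed of each of terminal, wedge below 0.01 m/s); the robot touches nothing.
It fails at once if the wedge is lifted off the table or tipped (height (world z) of wedge above 0.008 m or angle between wedge's own z axis and vertical above 0.25 rad).
It fails at once if the terminal is lifted, tipped or shoved more than 20 mm (height (world z) of terminal above 0.008 m or angle between terminal's own z axis and vertical above 0.07 rad or distance of terminal from where it was at the start of the episode above 0.02 m).
It fails at once if a bystander is moved more than 20 mm (distance of any of sanitiser, pen_cup, badge_box, stapler, mouse, pen from where it was at the start of the episode above 0.02 m).
It also fails if it takes over 54 s, if anything falls off the work surface, if the arm or the gripper's body presses on something with over 40 N, if the wrist force passes 120 N, or if a joint passes its speed limit or range.

## Robot

A 7-joint arm with a two-finger parallel gripper is mounted at the origin on the work surface. World frame = base frame: x ahead of the robot, y to its left, z up, the work surface at z = 0. Lengths are in m, angles in rad, forces in N, time in s.
With the tool pointing down it reaches from about 0.4 to 0.85 m from the base axis. Payload 10.4 kg.
Tool frame: the origin (TCP) lies on the mounting face of the last link; the fingertips stand 173 mm ahead of it and the grasp point (between the pads) lies 155 mm ahead of it; z points along the fingers, y is the line along which they close (so a half turn about z gives the same grasp; the last joint's range is limited). The gripper opens to 85 mm and grips with 20 to 120 N. Pads are 22 mm wide; open, the fingers measure 114 mm over their backs; the gripper's body (76 mm by 85 mm) begins 54 mm behind the grasp point. The pads swing forward as they close: fully open they stand 13 mm farther back than shut.
Start: joints at [-1.268, 0.332, -0.065, 1.46, 0.022, 1.35, -0.088], TCP at [0.2, 0.592, 0.405] pointing down, gripper open.
Joint ranges: [-2.6, 2.6], [-0.5, 2.12], [-1.47, 1.34], [0.16, 2.42], [-1.27, 4.41], [0.06, 2.06], [-2.6, 2.6]. Speed limits (rad/s): [2.22, 2.22, 2.79, 2.79, 3.14, 3.14, 3.14].

## Interface

Orientations are given as a unit quaternion [x, y, z, w].
In Python, from cell import ctrl gives the robot as it stands. Calls block until the motion is done:
- ctrl.move_pose(position, orientation): joint-space move of the TCP to a pose.
- ctrl.line_to(position, vel=0.15, rotation=None): straight line of the TCP; rotation=None keeps the orientation; vel is the mean speed in m/s.
- ctrl.set_joints(angles): joint-space move.
- ctrl.gripper_to(opening, newtons=None): finger opening in m; newtons is the grip in N (None keeps the last); returns when the fingers have stopped.
- ctrl.hold(seconds).
- ctrl.inverse_kinematics(position, orientation): joint angles nearest the present ones, or None.
- ctrl.sense(): the state.
- ctrl.grab_frame(name): name is "side" or "top" or "wrist"; returns the picture (400x640x3 uint8, red, green, blue); there is no depth.
- ctrl.camera_params(name): a dict with "vertical_fov" (degrees; the focal length in pixels is half the picture's height over the tangent of half this angle, whatever the lens; pixels are square), "cx", "cy" (the principal point, pixels), "dist_coeffs" ([k1, k2, p1, p2, k3] as OpenCV has them; the pictures are not rectified), "R" (3x3) and "t" (3): a world point X has camera coordinates R X + t; the wrist camera has in their place "tool_from_camera" (4x4, takes a point from camera to tool coordinates, whose origin is the TCP and whose axes are the flange's). Camera axes: x right, y down, z forward; pixel columns grow to the right and rows downward; lengths in m; the calibration is good to about 2 mm. A picture is of the moment at which its call begins: read the wrist's pose just before it. camera_params takes no time and is no camera call.
A pose or a line that the arm cannot do raises ctrl.MotionError and nothing moves.
- ctrl.finish_job(): hands the job in; it is judged then, once.
The state is a dict: "time_s": time; "joint_positions": joint angles; "joint_velocities": joint speeds; "tau": joint torques, N m; "eef_pos": TCP position; "eef_rot": TCP orientation; "wrist_force": force on the tool from outside, world axes, zero at the start; "wrist_torque": the same for the moment, N m; "grip_width": finger opening in m; "finger_force": force on a finger pad.
Only numpy, scipy, OpenCV 4.12 (cv2) and the standard library are available. Lean on these libraries where they do the work, as an engineer would, in place of code of your own. Each camera call takes 0.05 s, during which the arm holds its last target. There are 200 camera calls.

## Working session

There is one attempt and no reset: what is moved stays moved. The work goes in short steps, each a Python script; the robot and the scene stay as the last script left them, time stands still between calls to the robot, and variables do not carry over. Pictures are saved under pics/ and viewed, at most 10 in all, crops included, and the job is handed in when it is done.

```bash
mkdir -p pics; ls; python3 - <<'E'
from cell import ctrl
import cv2
for n in ("top","side"):
    cv2.imwrite(f"pics/{n}0.png",ctrl.grab_frame(n)[:,:,::-1])
    print(n,ctrl.camera_params(n))
print(ctrl.camera_params("wrist"))
s=ctrl.sense();print(s)
E
```

```text
pics
top {'vertical_fov': 49.71536612605949, 'cx': 318.85160301608374, 'cy': 198.18352085512691, 'dist_coeffs': array([-0.05425598,  0.        ,  0.        ,  0.        ,  0.        ]), 'R': array([[ 0.01638693, -0.99963391,  0.0215293 ],
       [-0.99848521, -0.01749162, -0.05216639],
       [ 0.05252387, -0.02064184, -0.99840631]]), 't': array([0.07413307, 0.47800755, 1.38814515])}
side {'vertical_fov': 47.405544817086295, 'cx': 309.48933868475467, 'cy': 200.75127231997996, 'dist_coeffs': array([0.02283958, 0.        , 0.        , 0.        , 0.        ]), 'R': array([[ 0.77889298, -0.62695726,  0.01582179],
       [-0.46849149, -0.59842628, -0.64992438],
       [ 0.41694298,  0.49880916, -0.75983417]]), 't': array([-0.32833274,  0.32779227,  1.08476623])}
{'vertical_fov': 70.77115358758564, 'cx': 319.263022272581, 'cy': 200.59688462743873, 'dist_coeffs': array([-0.01563162,  0.        ,  0.        ,  0.        ,  0.        ]), 'tool_from_camera': array([[-3.60742929e-04, -9.62826709e-01, -2.70119600e-01,
         6.76641341e-02],
       [ 9.99999657e-01, -1.45932144e-04, -8.153256
[... 271 characters left out ...]
1, -0.06466186,  1.46088364,  0.02162984,
        1.34991271, -0.08850256]), 'joint_velocities': array([ 1.88129707e-04, -7.28625082e-04,  1.64105217e-05, -2.76508801e-03,
        2.56948415e-04, -1.52657934e-03,  7.69721051e-04]), 'tau': array([ 1.63981131e-03, -6.26745057e+01,  4.92694729e-02, -3.92426562e+01,
        1.62481796e-02,  7.11640823e-03,  3.15968077e-05]), 'eef_pos': array([0.20004923, 0.59198673, 0.40399261]), 'eef_rot': array([ 1.62211023e-01,  9.86755877e-01, -6.48100375e-04, -5.47291260e-05]), 'wrist_force': array([ 0.86834458, -0.15564333,  0.88697091]), 'wrist_torque': array([ 0.02728646, -0.03190562, -0.00462676]), 'finger_force': 0.0, 'grip_width': 0.08535139996503822}
```

View pics/top0.png

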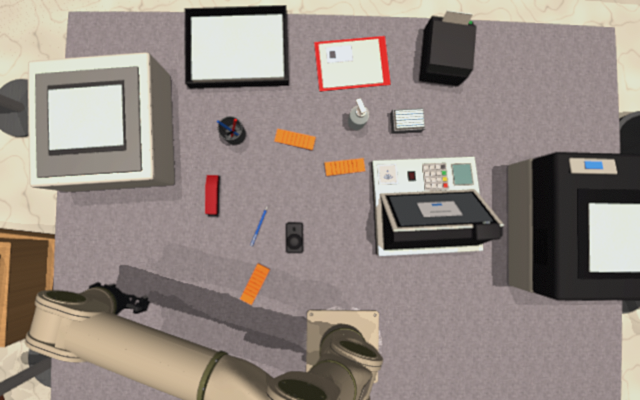

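View pics/side0.png

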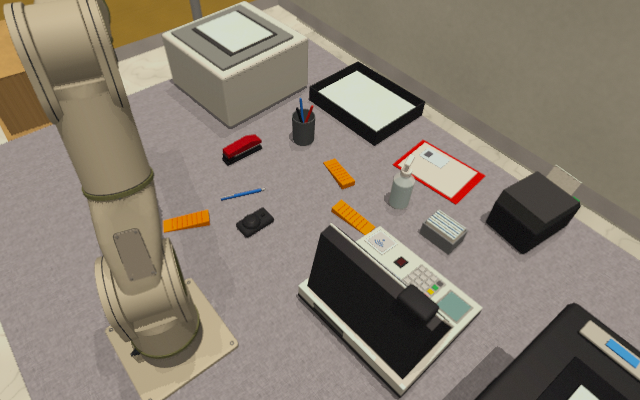

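The target wedge is the one nearest the terminal: top view at (345,167), pointing right toward the card pad at (388,174). In that view the sanitiser is at (358,115), another wedge at (295,140) and the badge box at (408,120). I'll look closer with the wrist camera.

```bash
cat > h.py <<'E'
from cell import ctrl
import cv2, numpy as np
from scipy.spatial.transform import Rotation as Ro
def K(p):
    f=200/np.tan(np.radians(p["vertical_fov"]/2)); return np.array([[f,0,p["cx"]],[0,f,p["cy"]],[0,0,1.]])
def pose(name,st=None):
    p=ctrl.camera_params(name)
    if name!="wrist": return p,p["R"],p["t"]
    T=np.eye(4);T[:3,:3]=Ro.from_quat(st["eef_rot"]).as_matrix();T[:3,3]=st["eef_pos"]
    M=np.linalg.inv(T@p["tool_from_camera"]);return p,M[:3,:3],M[:3,3]
def px2w(name,uv,z,st=None):
    p,R,t=pose(name,st)
    n=cv2.undistortPoints(np.float64(uv).reshape(-1,1,2),K(p),p["dist_coeffs"]).reshape(-1,2)
    d=np.c_[n,np.ones(len(n))]@R; c=-R.T@t
    return c+d*((np.asarray(z)-c[2])/d[:,2])[:,None]
def w2px(name,X,st=None):
    p,R,t=pose(name,st)
    return cv2.projectPoints(np.float64(X).reshape(-1,1,3),cv2.Rodrigues(R)[0],t,K(p),p["dist_coeffs"])[0].reshape(-1,2)
def quat(yaw): # tool down, tool x axis at world heading yaw
    x=np.array([np.cos(yaw),np.sin(yaw),0]);z=np.array([0,0,-1.])
    return Ro.from_matrix(np.c_[x,np.cross(z,x),z]).as_quat()
E
python3 - <<'E'
from h import *
w=px2w("top",[[326,168],[364,165],[388,175]],[.01,.01,.058]*1); print(w)
for yaw in (np.pi/2,-np.pi/2):
    for P in ([.58,-.03,.42],[.57,.05,.18],[.57,-.13,.24]):
        print(yaw,P,ctrl.inverse_kinematics(P,quat(yaw)))
img=ctrl.grab_frame("top"); cv2.imwrite("pics/topc.png",cv2.resize(img[100:270,260:520],None,fx=3,fy=3,interpolation=cv2.INTER_CUBIC)[:,:,::-1])
E
```

```text
[[ 0.5757128   0.06049741  0.01      ]
 [ 0.58800052 -0.06367475  0.01      ]
 [ 0.55141909 -0.13412787  0.058     ]]
1.5707963267948966 [0.58, -0.03, 0.42] [-0.60096904  0.2568997   0.69184711  1.59256035 -0.16681168  1.35240097
  0.11100364]
1.5707963267948966 [0.57, 0.05, 0.18] [-0.57103751  0.48686937  0.49229307  1.84058158 -0.28966338  0.88544574
  0.05806303]
1.5707963267948966 [0.57, -0.13, 0.24] [-0.5520234   0.5356712   0.89335651  1.78720194 -0.47614257  1.05052925
  0.51766718]
-1.5707963267948966 [0.58, -0.03, 0.42] None
-1.5707963267948966 [0.57, 0.05, 0.18] [ 0.75443376  0.87730461 -1.25159665  1.77066837  0.90070837  1.19884556
  2.37238708]
-1.5707963267948966 [0.57, -0.13, 0.24] [-0.70775849  0.69922017  1.15949987  1.7931317  -0.70755408  1.13762736
 -2.45187703]
```

```bash
python3 - <<'E'
from h import *
ctrl.gripper_to(0.0)
ctrl.move_pose([.58,0.0,.42],quat(np.pi/2)); ctrl.hold(.3)
st=ctrl.sense(); img=ctrl.grab_frame("wrist"); cv2.imwrite("pics/w1.png",img[:,:,::-1])
import pickle; pickle.dump(st,open("st1.pkl","wb")); print(st["time_s"],st["eef_pos"],st["eef_rot"],st["wrist_force"],st["grip_width"])
E
```

```text
3.7083 [5.80022647e-01 2.61338776e-04 4.19990133e-01] [ 7.06960102e-01  7.07253429e-01  1.56261548e-05 -1.33069133e-05] [-0.41216461  0.43695575  0.38543866] -0.00013433350653865284
```

View pics/w1.png

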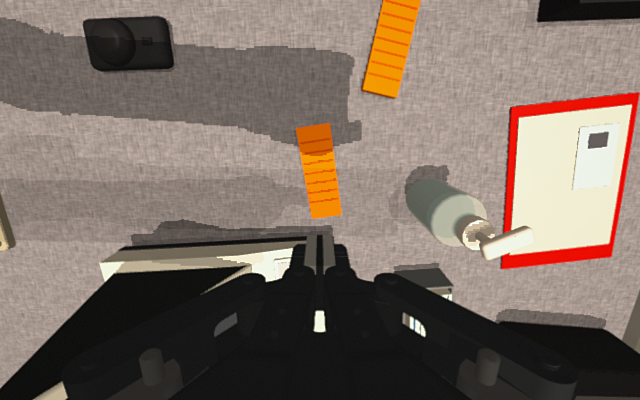

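View pics/topc.png

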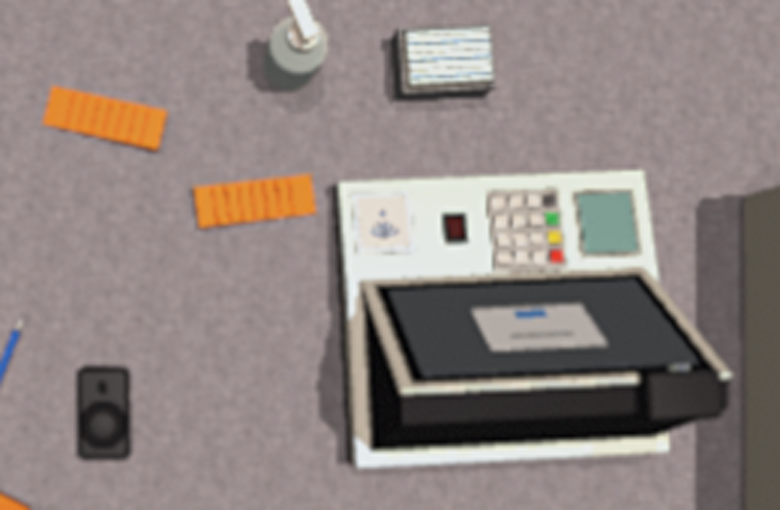

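Wrist view: heel edge corners are near (296,127) and (329,123), tip corners near (313,217) and (341,214). In the top crop (3x, offset 260,100), the deck front corners are at (338,184) and (643,170), with the pad centre at (382,223).

```bash
python3 - <<'E'
from h import *
import pickle
from scipy.optimize import least_squares
st=pickle.load(open("st1.pkl","rb"))
def wedge(v):
    x,y,a=v; c,s=np.cos(a),np.sin(a)
    L=np.array([[-65,-22,20],[-65,22,20],[65,22,2],[65,-22,2],[65,22,0],[65,-22,0],[-65,22,0],[-65,-22,0]])/1e3
    return np.c_[x+c*L[:,0]-s*L[:,1],y+s*L[:,0]+c*L[:,1],L[:,2]]
def iou(v,ms):
    r=[]
    for n,m in ms:
        h=cv2.convexHull(np.float32(w2px(n,wedge(v),st)*8))
        k=np.zeros(m.shape,np.uint8);cv2.fillConvexPoly(k,np.int32(np.round(h)),1,shift=3)
        r.append((k&m).sum()/(k|m).sum())
    return r
ms=[]
for n,f,(u,v) in (("wrist","w1",(320,180)),("top","top0",(345,167))):
    hsv=cv2.cvtColor(cv2.imread(f"pics/{f}.png"),cv2.COLOR_BGR2HSV)
    m=cv2.inRange(hsv,(5,150,90),(22,255,255))
    m=cv2.morphologyEx(m,cv2.MORPH_CLOSE,np.ones((3,3)))
    l=cv2.connectedComponents(m)[1]; m=(l==l[v,u]).astype(np.uint8); print(n,l[v,u],m.sum()); ms.append((n,m))
from scipy.optimize import minimize
for sel in (ms,ms[:1],ms[1:]):
    r=minimize(lambda v:-sum(iou(v,sel)),[.582,0,-1.47],method="Nelder-Mead",options=dict(initial_simplex=[[.582,0,-1.47],[.59,0,-1.47],[.582,.01,-1.47],[.582,0,-1.37]]))
    v=r.x; print(v,iou(v,ms)); 
    print(" heel",v[:2]-.065*np.array([np.cos(v[2]),np.sin(v[2])])," tip",v[:2]+.065*np.array([np.cos(v[2]),np.sin(v[2])]))
q=lambda a:[[260+a[0]/3,100+a[1]/3]]
for nm,a,z in (("FL",(338,184),.045),("FR",(643,170),.045),("pad",(382,223),.058),("padFL",(355,196),.053),("padFR",(406,193),.053),("padBL",(358,253),.065),("padBR",(411,253),.065)):
    print(nm,px2w("top",q(a),[z])[0])
E
```

```text
wrist 4 3017
top 2 505
[ 0.58073749 -0.00149297 -1.42201147] [np.float64(0.9660474055092889), np.float64(0.8501683501683501)]
 heel [0.57110212 0.0627889 ]  tip [ 0.59037287 -0.06577485]
[ 5.81284297e-01 -1.19530477e-03 -1.42540548e+00] [np.float64(0.9657490396927016), np.float64(0.8430717863105175)]
 heel [0.57186715 0.0631189 ]  tip [ 0.59070144 -0.06550951]
[ 0.58207827 -0.00177548 -1.41317431] [np.float64(0.9490183660544649), np.float64(0.8573853989813243)]
 heel [0.57187521 0.06241874]  tip [ 0.59228133 -0.06596969]
FL [ 0.59571191 -0.08694979  0.045     ]
FR [ 0.61805257 -0.41734182  0.045     ]
pad [ 0.5534937  -0.13199302  0.058     ]
padFL [ 0.58217851 -0.10396256  0.053     ]
padFR [ 0.58648876 -0.1582624   0.053     ]
padBL [ 0.52070476 -0.1057139   0.065     ]
padBR [ 0.52175278 -0.16153532  0.065     ]
```

Wedge fit agrees in both cameras: 0.58, -0.00, heading -1.42. The terminal front edge measures 331 mm (should be 330), so the foot is at about (0.563,-0.124), 64 mm from the tip. The wedge's axis would miss it by about 35 mm, so I'll align it first: close lightly on its sides, slide it sideways on the table, release.

```bash
python3 - <<'E'
from h import *
y0=np.pi-1.4235
ctrl.gripper_to(.062,20)
ctrl.move_pose([.574,.046,.28],quat(y0))
ctrl.line_to([.574,.046,.179],.1); ctrl.hold(.2)
s=ctrl.sense();print(s["time_s"],s["eef_pos"],s["wrist_force"])
ctrl.gripper_to(.042,20); s=ctrl.sense();print(s["grip_width"],s["finger_force"],s["wrist_force"])
ctrl.line_to([.5516,.046,.179],.03,quat(1.6376)); ctrl.hold(.2)
s=ctrl.sense();print(s["grip_width"],s["eef_pos"],s["wrist_force"])
ctrl.gripper_to(.058)
ctrl.line_to([.5516,.046,.28],.12)
ctrl.gripper_to(0)
ctrl.move_pose([.56,.06,.36],quat(1.6376)); ctrl.hold(.2)
st=ctrl.sense(); img=ctrl.grab_frame("wrist"); cv2.imwrite("pics/w2.png",img[:,:,::-1])
cv2.imwrite("pics/top2.png",ctrl.grab_frame("top")[:,:,::-1])
import pickle; pickle.dump(st,open("st2.pkl","wb")); print(st["time_s"])
E
```

```text
6.3667 [0.57418997 0.0460423  0.17950959] [-0.04210875  0.12955068 -0.12968366]
0.04327352103553606 20.69346785545349 [-0.73353194  0.22312922  5.92652758]
0.04363167193651222 [0.55132907 0.04607394 0.17932752] [ 1.04013957 -0.39449614  7.81836323]
10.2583
```

View pics/w2.png

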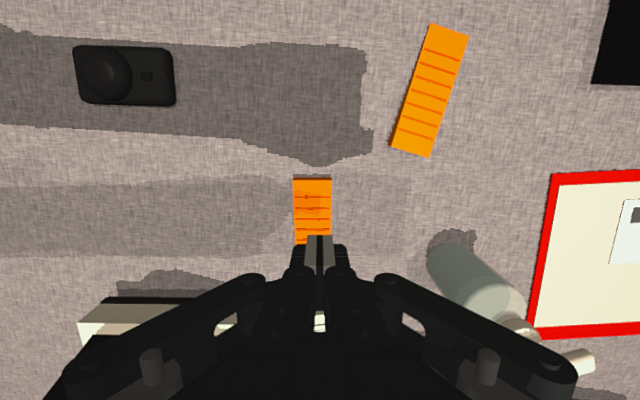

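The wedge is now squared to the tool: heel edge from (293,178) to (331,178), pointing at the terminal wall. Next: verify the line, then a guarded push.

```bash
python3 - <<'E'
from h import *
import pickle
st=pickle.load(open("st2.pkl","rb"))
h=px2w("wrist",[[293,178.5],[331,178.5]],[.02,.02],st); print("heel corners",h)
hc=h.mean(0)[:2]; a=1.6376-np.pi; d=np.array([np.cos(a),np.sin(a)]); n=np.array([-d[1],d[0]])
foot=np.array([.563,-.124]); r=foot-hc; print("along",r@d,"lateral",r@n,"width",np.linalg.norm(h[0]-h[1]))
assert abs(r@n)<.012
p=hc-d*.03; q=quat(1.6376)
ctrl.move_pose([*p,.28],q); ctrl.line_to([*p,.179],.12); ctrl.hold(.2)
f0=ctrl.sense()["wrist_force"]
far=r@d-.130-.011
ctrl.line_to([*(hc+d*far),.179],.05)
print(ctrl.sense()["time_s"],-(ctrl.sense()["wrist_force"]-f0)@[*d,0])
k=0
while k<.05:
    k+=.001; ctrl.line_to([*(hc+d*(far+k)),.179],.02); s=ctrl.sense()
    f=-(s["wrist_force"]-f0)@[*d,0]
    if f>1: print(round(k,4),f.round(2),(s["wrist_force"]-f0).round(2))
    if f>5.5: break
ctrl.hold(.3); s=ctrl.sense(); f=-(s["wrist_force"]-f0)@[*d,0]
print(s["time_s"],f,s["eef_pos"],"foot wedge x",(foot-s["eef_pos"][:2])@d-.011-.065)
pickle.dump((f0,d,hc,far,k),open("push.pkl","wb"))
E
```

```text
heel corners [[0.52958866 0.0638107  0.02      ]
 [0.57179226 0.06662363 0.02      ]]
along 0.18961681695887111 lateral -0.0003489185942272133 width 0.04229724052185147
13.7167 -1.3181673335173762
0.019 1.94 [-0.54  1.91  0.74]
0.02 4.01 [0.1  4.03 0.78]
0.021 3.84 [-0.68  3.81  1.57]
0.022 5.72 [-0.57  5.7   1.81]
19.5167 5.722768897461435 [ 0.55544313 -0.00462358  0.17902796] foot wedge x 0.04361459886887384
```

Force built steeply with the foot at wedge x≈44 mm (ramp about 5 mm), as expected. I'll nudge to about 7 N, back off and check.

```bash
python3 - <<'E'
from h import *
import pickle
f0,d,hc,far,k=pickle.load(open("push.pkl","rb"))
for i in range(4):
    k+=.0005; ctrl.line_to([*(hc+d*(far+k)),.179],.01); s=ctrl.sense()
    f=-(s["wrist_force"]-f0)@[*d,0]; print(k,f)
    if f>6.7: break
ctrl.hold(.2)
b=hc+d*(far-.035)
ctrl.line_to([*b,.179],.1); ctrl.line_to([*b,.32],.2); ctrl.hold(.1)
st=ctrl.sense(); img=ctrl.grab_frame("top"); print(st["time_s"],st["wrist_force"])
cv2.imwrite("pics/top3.png",img[:,:,::-1])
cr=lambda i:cv2.resize(i[140:270,310:510],None,fx=3,fy=3,interpolation=cv2.INTER_CUBIC)
cv2.imwrite("pics/top3c.png",cr(img)[:,:,::-1])
o=cv2.imread("pics/top0.png")[200:255,370:440];c=img[200:255,370:440,::-1]
g=lambda i:np.float32(cv2.cvtColor(np.ascontiguousarray(i),cv2.COLOR_BGR2GRAY))
print("terminal image shift px",cv2.phaseCorrelate(g(o),g(c)))
E
```

```text
0.022500000000000013 5.225098814489645
0.023000000000000013 6.2115780127353455
0.023500000000000014 7.222587475261467
22.1583 [-0.13918743 -0.16248826  0.10296066]
terminal image shift px ((0.06163596897827972, 0.13566306313320808), 0.993885835232558)
```

View pics/top3c.png

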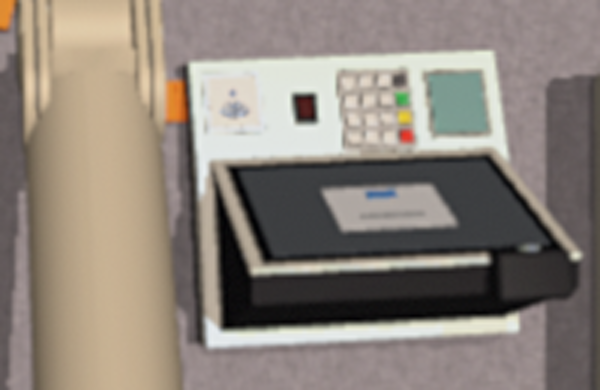

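The terminal has not moved (0.1 px) and the wedge disappears under the housing in line with the card pad at (234,103) in the crop. Now the press.

```bash
python3 - <<'E'
from h import *
p=[.556,-.130]
ctrl.line_to([*p,.32],.2); ctrl.line_to([*p,.242],.1); ctrl.hold(.2)
f0=ctrl.sense()["wrist_force"]; z=.242
while z>.218:
    z-=.001; ctrl.line_to([*p,z],.02); s=ctrl.sense(); f=(s["wrist_force"]-f0)
    if f[2]>1: print(round(z,4),f.round(1))
    if f[2]>10: break
ctrl.hold(.6); s=ctrl.sense(); print(s["time_s"],(s["wrist_force"]-f0).round(1),s["eef_pos"])
ctrl.line_to([*p,.32],.12)
ctrl.line_to([.56,.06,.36],.2); ctrl.hold(.3)
img=ctrl.grab_frame("top"); s=ctrl.sense(); print(s["time_s"])
g=lambda i:np.float32(cv2.cvtColor(np.ascontiguousarray(i[200:255,370:440]),cv2.COLOR_BGR2GRAY))
print(cv2.phaseCorrelate(g(cv2.imread("pics/top0.png")),g(img[:,:,::-1])))
cv2.imwrite("pics/w4.png",ctrl.grab_frame("wrist")[:,:,::-1])
E
```

```text
0.231 [-2.8 -0.3  5.5]
0.23 [-5.7  0.7 14.1]
28.0 [-5.9  0.4 12.8] [ 0.55616343 -0.13018585  0.23114371]
30.375
((0.025216749640556202, 0.15367874781323465), 0.9878276922084667)
```

View pics/w4.png

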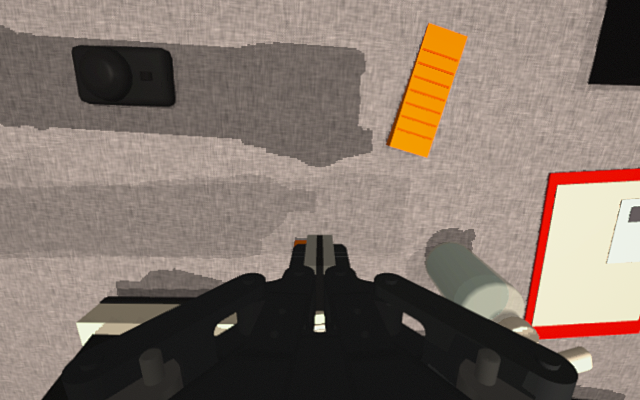

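The corner held at about 13 N with no give. The terminal is still in place and the wedge heel is just visible at (297,241), behind the fingertips in the view. Everything is clear, so I'm handing in.

```bash
python3 -c "
from cell import ctrl
print(ctrl.finish_job())"
```

```text
the job is handed in; nothing more can be done
None
```

I pushed the wedge under the short foot until it was snug at about 7 N. The corner then held a press of about 13 N on the card pad without giving, the terminal stayed where it stood, and the job is handed in with the hand clear; to line the wedge up first, I closed the fingers lightly on its sides and slid it along the table without lifting it.

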